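# Pack the graded call-out tray

## Task

Pack the flat tool tray for a call-out: lay the brush, the stubby screwdriver, the marker and the solder sucker in its four lanes in order of length, shortest tool in the shortest lane up to the longest in the longest, so that each lies flat inside the lane that is just long enough for it, either way round. The solder sucker is still snapped into its two spring clips: pull it straight up out of them. Leave the black roll of tape and the white charger where they are.

Things in the scene. Friction and masses are not known exactly. Their poses are not given: they have to be found in the camera images.
- brush: Short dust brush, the shortest tool: 90 mm long, 19 mm thick round pale wooden handle with flat bristles. Its y axis runs along the tool; the origin lies on the tool's axis, half way along its length. Lies flat, may roll. The bristles are at -y; take it by the handle, best 12 mm from the origin toward +y. 0.02 to 0.04 kg. Starts on the bench, origin 9.5 mm up.
- driver: Stubby screwdriver, second shortest: 107 mm long, handle 30 mm thick and 58 mm long, thin 6 mm shaft. Its y axis runs along the tool; the origin lies on the tool's axis, half way along its length. Lies flat, may roll. The shaft is at -y, the handle's middle (and the weight) 24 mm from the origin toward +y: grip there. 0.04 to 0.08 kg. Starts on the bench, origin 15 mm up.
- marker: Marker pen with its cap on, third in length: 135 mm long, 16 mm thick. Its y axis runs along the tool; the origin lies on the tool's axis, half way along its length. Lies flat, may roll. Grip at the origin. 0.01 to 0.015 kg. Starts on the bench, origin 8 mm up.
- pump: Solder sucker, the longest tool: 190 mm, round barrel 20.4 mm thick. Origin on its axis half way along, y along it. Starts level, 36 mm up, in two upward-open sprung C-clips (12 mm wide, tops 49 mm up) on a fixed stand, base 52 mm wide, 8 mm high. Grip it 4.5 mm from the origin toward -y, midway between the clips (40 mm to each). 10 to 15 N straight up frees it, clear at 25 mm. 50 to 100 g.
- lane_a (a point): Middle of the floor of the tray's longest lane, inside length 204 mm, on one side of the tray; x runs along the lane, y across the tray toward the shorter lanes, z up. The tray: fixed, flat, grey plastic with dark liners; four parallel lanes, 48 mm from middle to middle, flush at the front end, stepped at the back.
- lane_b (a point): Middle of the floor of the tray's second longest lane, 149 mm; x runs along the lane, y across the tray toward the shorter lanes, z up. Floors are 3 mm above the bench; lanes are 45 mm wide inside; rim and ribs are 3 mm thick and rise 6 mm above the floor.
- lane_c (a point): Middle of the floor of the tray's third lane, 121 mm; x runs along the lane, y across the tray toward the shorter lanes, z up. Between lanes the ribs stand only near the ends; the middle is open for fingers. Each lane is 14 mm longer than the tool it is for.
- lane_d (a point): Middle of the floor of the tray's shortest lane, 104 mm, on the other side of the tray; x runs along the lane, y across the tray toward the shorter lanes, z up.
- tape: Bystander: black roll of tape, 62 mm across, 19 mm high, flat on the bench behind the tray; origin at the centre of its underside. Not to be moved.
- charger: Bystander: white plug-in charger, 42 x 36 x 26 mm, on the bench behind the clip stand; origin at the centre of its underside. Not to be moved.
Things that resemble listed ones, but are neither listed nor needed, are in the scene too. What is shaped like the brush but purple is not meant.

How it is judged:
By the outcome, as a careful person would: the job done as asked, in the order asked, and still so for the second after the job is handed in, with the robot touching nothing.
It also fails if it takes over 109 s, if anything falls off the work surface, if the arm or the gripper's body presses on something with over 40 N, if the wrist force passes 120 N, or if a joint passes its speed limit or range.

## Robot

A 6-joint arm with a two-finger parallel gripper is mounted at the origin on a cart in front of the work surface, level with it; the furniture and walls round the work are solid. World frame = base frame: x ahead of the robot, y to its left, z up, the work surface at z = 0. Lengths are in mm, angles in rad, forces in N, time in s.
With the tool pointing down it reaches from about 350 to 975 mm from the base axis. Payload 17.4 kg.
Tool frame: the origin (TCP) lies at the very end of the fingers, on their centre line; the grasp point (between the pads) lies 19 mm behind it (robot.grip_point_offset is the distance from the TCP to the grasp point, in mm); z points along the fingers, y is the line along which they close (so a half turn about z gives the same grasp; the last joint's range is limited). The gripper opens to 85 mm and grips with 20 to 120 N. Pads are 22 mm wide; open, the fingers measure 114 mm over their backs; the gripper's body (76 mm by 85 mm) begins 54 mm behind the grasp point. The pads swing forward as they close: fully open they stand 13 mm farther back than shut.
Start: joints at [1.11, 0.116, 1.442, -0, 1.584, -0.038], TCP at [276.971, 615.564, 231.303] pointing down, gripper open.
Joint ranges: [-2.83, 2.83], [-0.83, 2.19], [0.07, 2.5], [-1.14, 4.28], [0.01, 3], [-2.97, 2.97]. Speed limits (rad/s): [1.89, 1.89, 2.22, 3.14, 3.14, 3.14].

## Interface

Orientations are given as a unit quaternion [w, x, y, z].
In Python, from bench import get_obs, optics, workorder, robot gives the robot as it stands.
- The arm moves only by the tool apply_moves, never from a script. Its argument "plan" is a list that holds one entry, the list of rows, each a list of 7 numbers: the shift along the tool's x, y, z scaled (see below), then the turn, a rotation vector about the tool's x, y, z scaled (see below), then the closure, from -1 (fully open) to 1 (shut). In form: [[[x, y, z, rx, ry, rz, fingers], ...]]. A call has exactly 8 rows; each row shifts and turns the commanded pose from where the row before left it, along the tool's axes as they then stand; what a row does not reach is not made up. The controller multiplies each number of a shift by 20 cm and each number of a turn by pi rad. A row lasts 1/12 s, in which the tool goes at most 41.7 mm and 7.16 degrees, less where a joint would pass 70% of its speed; a pose out of reach is approached as far as the arm can. A call with a number of a shift or a turn outside -1 to 1 is refused whole. A call with a gripper value outside its range is refused whole. The fingers move at their own pace and stop on an object; "squeeze" is the grip in N (left out, the last holds). Time passes only in rows, so rows that do not move let the fingers close, or fill a call up. It gives the time, the measured TCP pose, the force, the opening and the grip force at its end, in the units of the state.
- get_obs(): the state, without advancing time (a new reading comes with each control period).
- optics.read_camera(name): name is "side" or "top" or "wrist"; returns a dict with "frame" (420x560x3 uint8, red, green, blue), "intrinsics" (3x3 intrinsics, pixels), "camera_from_world" (4x4, takes a point from world to camera coordinates). Camera axes: x right, y up, looking along -z (the intrinsics and any distortion apply to the point x, -y, -z); pixel columns grow to the right and rows downward; lengths in mm; the calibration is good to about 2 mm. A picture is of the moment at which its call begins. There is no depth.
- workorder.finish_job(): hands the job in; it is judged then, once.
Trained networks look in the newest picture that a camera, given by its name, has taken for a name from the list of things; names that differ only in an ending like _2 or _b are one class to them, and where a whole thing is asked for, a point or a joint stands for the part that bears it (a point fixed in the world has none). Each returns a list of dicts, best first, with "score" (0 to 1); they miss things now and then, are a little off and sometimes report something else, mostly with a low value. They report only what shows in the picture. A call takes as long as a camera call. They do not tell look-alikes from the thing itself.
- optics.find_in(camera, thing): "extent" ([centre column, centre row, width, height] as shares, 0 to 1, of the picture: columns of its width, rows of its height, round what is visible of it).
- optics.trace(camera, thing): "pixels" (420x560 bool, what is visible of it) and "extent" ([centre column, centre row, width, height] as shares, 0 to 1, of the picture: columns of its width, rows of its height, round what is visible of it).
- optics.place_of(camera, thing): "at" ([column, row] as shares, 0 to 1, of the picture: columns of its width, rows of its height: a listed point, or the origin of a listed thing).
The state is a dict: "t": time; "q": joint angles; "qd": joint speeds; "joint_efforts": joint torques, N m; "position": TCP position; "tcp_rot": TCP orientation; "force": force on the tool from outside, world axes, zero at the start; "moment": the same for the moment, N m; "width": opening from 0.0 (shut) to 1.0 (fully open); "gripper_force": force on a finger pad.
Only numpy, scipy, OpenCV 4.12 (cv2) and the standard library are available. Lean on these libraries where they do the work, as an engineer would, in place of code of your own. Each camera call takes 0.05 s, during which the arm holds its last target. There are 200 camera calls.

## Working session

There is one attempt and no reset: what is moved stays moved. The work goes in short steps, Python scripts to look and compute and a tool call to move; the robot and the scene stay as the last step left them, time stands still between calls to the robot, and variables do not carry over. Pictures are saved under pics/ and viewed, at most 14 in all, crops included, and the job is handed in when it is done.

Besides the shell and the picture viewer there is one more tool, called after "Request:" in YAML: its name, and indented under it one key for each argument. apply_moves: Moves the arm, as the interface text tells. Its arguments: {"type":"object","properties":{"plan":{"type":"array"},"squeeze":{"type":"number"}},"required":["plan"]}

```bash
ls; mkdir -p pics; cat > h.py <<'E'
import numpy as np, cv2
from bench import get_obs, optics, workorder, robot
def proj(cam,P):
    P=np.atleast_2d(P).astype(float);c=cam["camera_from_world"];p=P@c[:3,:3].T+c[:3,3]
    p=p*[1,-1,-1];q=p@np.array(cam["intrinsics"]).T;return q[:,:2]/q[:,2:]
def back(cam,uv,z):
    c=np.array(cam["camera_from_world"]);R=c[:3,:3];o=-R.T@c[:3,3]
    d=np.linalg.inv(cam["intrinsics"])@[uv[0],uv[1],1.];d=R.T@(d*[1,-1,-1]);return o+d*(z-o[2])/d[2]
def save(cam,n): cv2.imwrite(f"pics/{n}.png",cv2.cvtColor(np.array(cam["frame"]),cv2.COLOR_RGB2BGR))
E
python3 - <<'E'
from h import *
o=get_obs();print({k:np.round(v,3) for k,v in o.items()})
for n in ["top","side"]:
    c=optics.read_camera(n);save(c,n+"0")
    if n=="top": print({k:np.array(v).round(2).tolist() for k,v in c.items() if k!="frame"}, c.keys())
    for t in "brush driver marker pump lane_a lane_b lane_c lane_d tape charger".split():
        z={"brush":9.5,"driver":15,"marker":8,"pump":36}.get(t,3 if "lane" in t else 0)
        for r in optics.place_of(n,t)[:3]:
            uv=np.array(r["at"])*[560,420];print(n,t,round(r["score"],2),uv.round(1),back(c,uv,z).round(1))
E
```

```text
pics
{'t': np.float64(0.0), 'q': array([ 1.11 ,  0.116,  1.442,  0.   ,  1.584, -0.038]), 'qd': array([-0.001, -0.002,  0.   , -0.   ,  0.001,  0.   ]), 'joint_efforts': array([-2.0000e-03, -7.3202e+01, -6.3248e+01, -0.0000e+00,  7.0000e-03,
        0.0000e+00]), 'position': array([276.882, 615.391, 230.589]), 'tcp_rot': array([-0.   ,  0.21 ,  0.978, -0.001]), 'force': array([-0.248,  0.704, -0.679]), 'moment': array([ 0.017, -0.008, -0.052]), 'gripper_force': np.float64(0.0), 'width': np.float64(1.002)}
{'intrinsics': [[484.47, 0.0, 279.35], [0.0, 484.47, 210.14], [0.0, 0.0, 1.0]], 'camera_from_world': [[-0.0, -1.0, 0.02, 16.74], [1.0, -0.0, 0.06, -601.69], [-0.06, 0.02, 1.0, -1173.54], [0.0, 0.0, 0.0, 1.0]]} dict_keys(['frame', 'intrinsics', 'camera_from_world'])
top brush 0.55 [341.3 259.1] [ 480.8 -138.1    9.5]
top brush 0.53 [160.  203.4] [619.8 307.6   9.5]
top brush 0.52 [302.7 261.7] [474.9 -42.8   9.5]
top driver 0.73 [269.3 274.3] [445.1  39.4  15. ]
top marker 0.6 [300.3 260.6] [477.6 -37.1   8. ]
top marker 0.24 [338.  259.3] [ 480.2 -130.2    8. ]
top pump 0.94 [377.2 
[... 1000 characters left out ...]
4 [235.8 190.4] [445.6 267.7   3. ]
side lane_a 0.82 [253.7 208.4] [511.5 150.7   3. ]
side lane_a 0.65 [239.2 198.3] [463.7 213.2   3. ]
side lane_b 0.94 [235.8 190.4] [445.6 267.7   3. ]
side lane_b 0.82 [253.7 208.4] [511.5 150.7   3. ]
side lane_b 0.65 [239.2 198.3] [463.7 213.2   3. ]
side lane_c 0.94 [235.8 190.4] [445.6 267.7   3. ]
side lane_c 0.82 [253.7 208.4] [511.5 150.7   3. ]
side lane_c 0.65 [239.2 198.3] [463.7 213.2   3. ]
side lane_d 0.94 [235.8 190.4] [445.6 267.7   3. ]
side lane_d 0.82 [253.7 208.4] [511.5 150.7   3. ]
side lane_d 0.65 [239.2 198.3] [463.7 213.2   3. ]
side tape 0.77 [339.2 190.7] [740.7 287.7   0. ]
side charger 0.76 [380.8 280. ] [ 797.5 -153.6    0. ]
```

```bash
python3 - <<'E'
import cv2
a=cv2.imread("pics/top0.png");cv2.imwrite("pics/top0c.png",cv2.resize(a[100:340,120:440],(800,600),interpolation=cv2.INTER_CUBIC))
E
```

```text
(no output)
```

View pics/top0c.png

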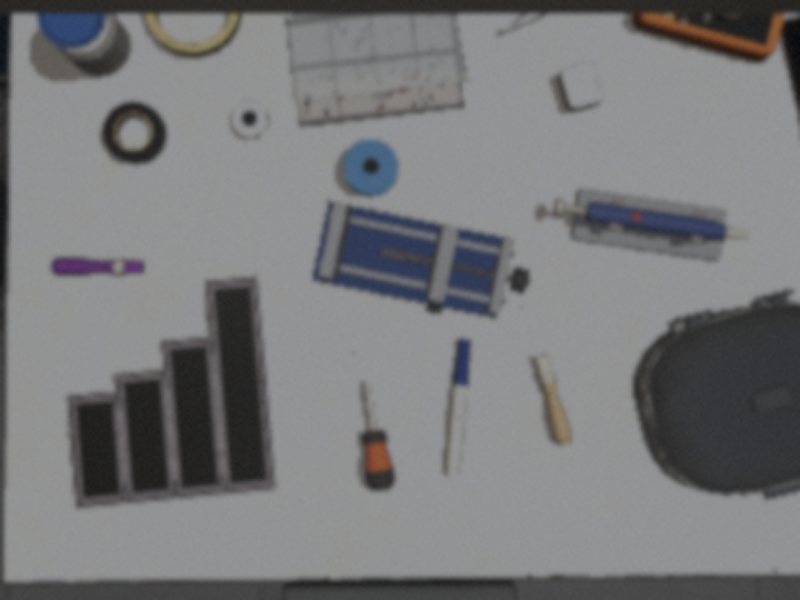

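View pics/side0.png

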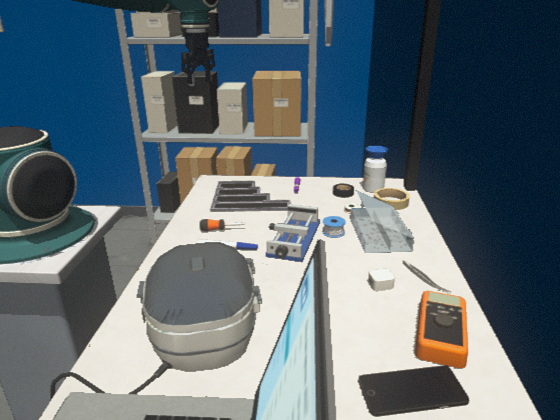

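The top crop shows the tray at lower left, with the longest lane on the right (crop 240,385). The screwdriver is at (375,440), the marker at (457,405) and the wooden brush at (553,398), bristles up. The pump is at (650,220), and the purple decoy is at (97,266). The side view shows a helmet near the pump, a low vice and a clear tray.

```bash
python3 - <<'E'
from h import *
c=optics.read_camera("top");f=np.array(c["frame"])
L=[136,188,246]
Z={"brush":9.5,"driver":15,"marker":8,"pump":36}
for t,z in Z.items():
    for r in optics.trace("top",t)[:3]:
        m=np.array(r["pixels"]);v,u=np.nonzero(m)
        if len(u)<20: continue
        P=np.array([back(c,(a,b),z)[:2] for a,b in zip(u,v)])
        mu=P.mean(0);w,V=np.linalg.eigh(np.cov(P.T));d=V[:,1];d=d*np.sign(d[0] if abs(d[0])>.5 else d[1])
        s=(P-mu)@d;n=(P-mu)@[-d[1],d[0]]
        mid=mu+d*(s.min()+s.max())/2
        print(t,round(r["score"],2),"mean",mu.round(1),"mid",mid.round(1),"len",round(np.ptp(s),1),"wid",round(np.ptp(n),1),"ang",round(np.degrees(np.arctan2(d[1],d[0])),1), f[m].mean(0).round())
# liners
g=f.max(2);dark=((g<55)*255).astype(np.uint8);sub=np.zeros_like(dark);sub[200:310,140:235]=dark[200:310,140:235]
n,l,s,ce=cv2.connectedComponentsWithStats(sub)
for i in range(1,n):
    if s[i,4]<150: continue
    v,u=np.nonzero(l==i);P=np.array([back(c,(a,b),3)[:2] for a,b in zip(u,v)],np.float32)
    r=cv2.minAreaRect(P);print("liner",s[i],np.round(r[0],1),np.round(r[1],1),round(r[2],1))
E
```

```text
brush 0.8 mean [612.3 312.6] mid [612.2 309.9] len 88.3 wid 17.7 ang 88.2 [ 94.  72. 104.]
brush 0.78 mean [ 479.1 -136.4] mid [ 479.9 -136.2] len 89.9 wid 19.7 ang 14.7 [125. 116. 102.]
driver 0.87 mean [431.1  37.4] mid [442.3  38.9] len 96.1 wid 27.5 ang 7.6 [99. 77. 69.]
marker 0.81 mean [467.1 -43.2] mid [471.8 -43.6] len 133.3 wid 19.6 ang -5.3 [113. 115. 122.]
pump 0.93 mean [ 653.1 -231.6] mid [ 653.2 -230.7] len 188.4 wid 20.6 ang 81.1 [68. 72. 92.]
pump 0.75 mean [431.5  37.1] mid [446.3  39.1] len 103.9 wid 28.0 ang 7.8 [99. 78. 70.]
liner [207 216  19  77 994] [496.3 171.2] [187.4  32.5] 4.9
liner [189 240  17  55 712] [464.6 216.8] [132.6  32.3] 5.1
liner [170 253  17  43 569] [446.6 263.4] [104.8  32.4] 5.2
liner [151 261  16  37 487] [433.9 310.5] [88.4 32.8] 4.8
```

Request:
apply_moves:
  plan:
    - [[-0.13, -0.16, 0, 0, 0, 0, -0.2], [-0.13, -0.16, 0, 0, 0, 0, -0.2], [-0.13, -0.16, 0, 0, 0, 0, -0.2], [-0.13, -0.16, 0, 0, 0, 0, -0.2], [-0.13, -0.16, 0, 0, 0, 0, -0.2], [-0.13, -0.16, 0, 0, 0, 0, -0.2], [-0.13, -0.16, 0, 0, 0, 0, -0.2], [-0.13, -0.16, 0, 0, 0, 0, -0.2]]
  squeeze: 40

```text
t: 2.02
position: [361.5, 295.0, 231.4]
tcp_rot: [0.0, 0.21, 0.978, 0.0]
force: [1.7, -0.4, -0.2]
width: 0.599
gripper_force: 0.0
```

Request:
apply_moves:
  plan:
    - [[-0.13, -0.16, 0, 0, 0, 0, -0.2], [-0.13, -0.16, 0, 0, 0, 0, -0.2], [-0.13, -0.16, 0, 0, 0, 0, -0.2], [-0.13, -0.16, 0, 0, 0, 0, -0.2], [-0.13, -0.16, 0, 0, 0, 0, -0.2], [-0.13, -0.16, 0, 0, 0, 0, -0.2], [-0.13, -0.16, 0, 0, 0, 0, -0.2], [-0.13, -0.16, 0, 0, 0, 0, -0.2]]

```text
t: 2.68
position: [446.2, -24.2, 231.8]
tcp_rot: [0.001, 0.21, 0.978, 0.0]
force: [2.4, 0.3, -0.4]
width: 0.598
gripper_force: 0.0
```

Request:
apply_moves:
  plan:
    - [[0, 0, 0, 0, 0, -0.036, -0.2], [0, 0, 0, 0, 0, -0.036, -0.2], [0, 0, 0, 0, 0, -0.036, -0.2], [0, 0, 0, 0, 0, -0.036, -0.2], [0, 0, 0, 0, 0, -0.036, -0.2], [0, 0, 0, 0, 0, -0.036, -0.2], [0, 0, 0, 0, 0, 0, -0.2], [0, 0, 0, 0, 0, 0, -0.2]]

```text
t: 3.35
position: [446.2, -22.0, 231.4]
tcp_rot: [0.0, -0.126, 0.992, -0.0]
force: [0.9, 0.3, 0.3]
width: 0.599
gripper_force: 0.0
```

```bash
cat >> h.py <<'E'
Z={"brush":9.5,"driver":15,"marker":8,"pump":36}
def look(n,things):
    c=optics.read_camera(n)
    for t in things:
        for r in optics.trace(n,t)[:3]:
            m=np.array(r["pixels"]);v,u=np.nonzero(m)
            if len(u)<20: continue
            P=np.array([back(c,(a,b),Z[t])[:2] for a,b in zip(u,v)])
            x=np.asarray(P,np.float32);(_,sz,_)=rr=cv2.minAreaRect(x)
            B=cv2.boxPoints(rr);e=[B[1]-B[0],B[2]-B[1]];d=max(e,key=np.linalg.norm);d=d/np.linalg.norm(d);d=d*np.sign(d[0] if abs(d[0])>.5 else d[1])
            print(n,t,round(r["score"],2),"mean",P.mean(0).round(1),"mid",np.round(rr[0],1),"size",np.round(sz,1),"ang",round(float(np.degrees(np.arctan2(d[1],d[0]))),1),"edge",u.min(),u.max(),v.min(),v.max())
    return c
def togo(goal,ang):
    """shift along current tool axes (units of 200mm) and turn (units of pi) to pose, tool y at ang deg"""
    from scipy.spatial.transform import Rotation as Ro
    o=get_obs();R=Ro.from_quat(np.roll(o["tcp_rot"],-1)).as_matrix()
    a=np.degrees(np.arctan2(R[1,1],R[0,1]))
    da=(a-ang+180)%360-180
    D=np.array(goal)-o["position"]
    th=np.radians(ang);R2=np.column_stack([[np.sin(th),-np.cos(th),0],[np.cos(th),np.sin(th),0],[0,0,-1]])
    print("pos",o["position"].round(1),"yang",round(a,2),"tilt",(R[:,2]).round(3),"turn",round(da,1),round(da/180,4),
      "shift now",(R.T@D/200).round(4),"shift after turn",(R2.T@D/200).round(4),"rows",round(np.linalg.norm(D)/41.7,1),round(abs(da)/7.16,1))
E
python3 - <<'E'
from h import *
c=look("wrist",["brush","driver","marker"]);save(c,"w1")
E
```

```text
wrist brush 0.84 mean [ 479.1 -138.7] mid [ 482.5 -137.9] size [91.2 19.5] ang 14.4 edge 156 178 143 227
wrist brush 0.26 mean [461.4 211.9] mid [473.8 228.9] size [174.7 183.2] ang 95.2 edge 397 559 171 318
wrist driver 0.59 mean [460.6 208. ] mid [472.6 224.8] size [173.1 180.9] ang 95.1 edge 396 559 171 320
wrist driver 0.56 mean [431.   35.6] mid [447.5  39.5] size [107.2  29.6] ang 10.2 edge 324 356 146 244
wrist marker 0.96 mean [471.4 -44.4] mid [475.4 -44.4] size [ 17.6 137.3] ang -5.4 edge 231 281 139 256
```

View pics/w1.png

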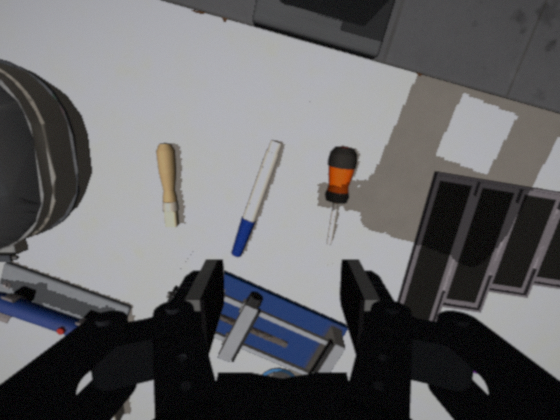

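The wrist view shows the brush at (168,185), the marker at (257,198) and the driver at (340,190), with handles toward the robot. This agrees with the top camera to about 3 mm. I'll take the brush first.

```bash
python3 -c "
from h import *
togo([470,-140,80],104.5)"
```

```text
pos [446.3 -22.  231.3] yang 104.52 tilt [ 0.  0. -1.] turn 0.0 0.0001 shift now [ 0.0331 -0.6009  0.7567] shift after turn [-0.0328 -0.6009  0.7567] rows 4.6 0.0
```

Request:
apply_moves:
  plan:
    - [[0.0066, -0.12, 0.151, 0, 0, 0, -0.2], [0.0066, -0.12, 0.151, 0, 0, 0, -0.2], [0.0066, -0.12, 0.151, 0, 0, 0, -0.2], [0.0066, -0.12, 0.151, 0, 0, 0, -0.2], [0.0066, -0.12, 0.151, 0, 0, 0, -0.2], [0, 0, 0, 0, 0, 0, -0.2], [0, 0, 0, 0, 0, 0, -0.2], [0, 0, 0, 0, 0, 0, -0.2]]

```text
t: 4.22
position: [470.5, -139.6, 81.1]
tcp_rot: [0.0, -0.127, 0.992, -0.0]
force: [0.3, 0.5, 0.9]
width: 0.599
gripper_force: 0.0
```

```bash
sed -i 's/\[\[np.sin(th),-np.cos(th),0\]/[[-np.sin(th),np.cos(th),0]/' h.py; python3 -c "
from h import *
togo([470,-140,3],104.5)
c=look('wrist',['brush','marker']);save(c,'w2')"
```

```text
pos [ 470.5 -139.6   81.1] yang 104.59 tilt [ 0.  0. -1.] turn 0.1 0.0005 shift now [ 0.0032 -0.0011  0.3907] shift after turn [ 0.003  -0.0012  0.3907] rows 1.9 0.0
wrist brush 0.7 mean [ 478.1 -139.1] mid [ 482.8 -138.3] size [91.5 18.3] ang 13.8 edge 265 294 173 304
wrist marker 0.75 mean [454.2 -42.9] mid [456.5 -43.6] size [19.3 98.6] ang -5.8 edge 389 474 168 305
```

View pics/w2.png

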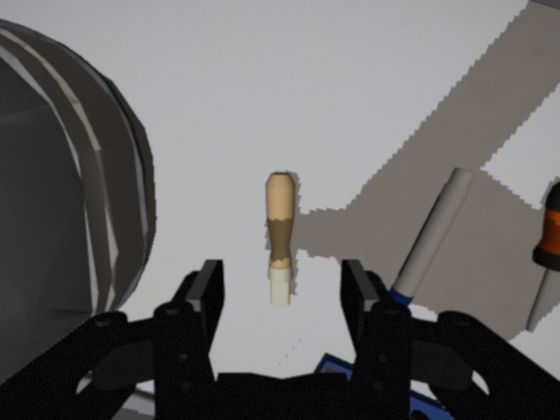

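The brush sits centred between the fingers at column 280, so I'll descend and grip.

Request:
apply_moves:
  plan:
    - [[0, -0.001, 0.1, 0, 0, 0, -0.2], [0, -0.001, 0.1, 0, 0, 0, -0.2], [0, 0, 0.1, 0, 0, 0, -0.2], [0, 0, 0.05, 0, 0, 0, -0.2], [0, 0, 0.04, 0, 0, 0, -0.2], [0, 0, 0, 0, 0, 0, -0.2], [0, 0, 0, 0, 0, 0, 1], [0, 0, 0, 0, 0, 0, 1]]

```text
t: 5.03
position: [471.0, -140.3, 3.6]
tcp_rot: [0.001, -0.128, 0.992, -0.0]
force: [-0.7, 0.7, -0.2]
width: 0.325
gripper_force: 0.0
```

Request:
apply_moves:
  plan:
    - [[0, 0, 0, 0, 0, 0, 1], [0, 0, 0, 0, 0, 0, 1], [0, 0, 0, 0, 0, 0, 1], [0, 0, 0, 0, 0, 0, 1], [0, 0, 0, 0, 0, 0, 1], [0, 0, 0, 0, 0, 0, 1], [0, 0, -0.05, 0, 0, 0, 1], [0, 0, -0.1, 0, 0, 0, 1]]

```text
t: 5.7
position: [469.4, -139.9, 31.7]
tcp_rot: [-0.001, -0.128, 0.992, 0.001]
force: [0.5, 0.2, -1.0]
width: 0.202
gripper_force: 39.2
```

```bash
python3 -c "
from h import *
print(get_obs()['width'],get_obs()['gripper_force'])
c=look('wrist',['brush']);save(c,'w3')"
```

```text
0.201948316746944 39.19530808925629
wrist brush 0.96 mean [ 486.2 -135.6] mid [ 492.1 -134.3] size [103.2  23. ] ang 14.5 edge 258 304 201 377
```

```bash
python3 -c "
from h import *
togo([422,309.5,120],95)"
```

```text
pos [ 471.9 -140.7   36. ] yang 104.65 tilt [ 0.004 -0.002 -1.   ] turn 9.7 0.0536 shift now [-0.3299  2.2399 -0.4243] shift after turn [ 0.0522  2.2643 -0.4198] rows 11.0 1.3
```

Request:
apply_moves:
  plan:
    - [[0, 0, -0.2, 0, 0, 0.0268, 1], [0, 0, -0.2, 0, 0, 0.0268, 1], [0.0045, 0.189, 0, 0, 0, 0, 1], [0.0045, 0.189, 0, 0, 0, 0, 1], [0.0045, 0.189, 0, 0, 0, 0, 1], [0.0045, 0.189, 0, 0, 0, 0, 1], [0.0045, 0.189, 0, 0, 0, 0, 1], [0.0045, 0.189, 0, 0, 0, 0, 1]]

```text
t: 6.47
position: [444.6, 86.9, 113.0]
tcp_rot: [0.001, -0.044, 0.999, 0.0]
force: [0.9, 0.4, 0.2]
width: 0.202
gripper_force: 39.3
```

Request:
apply_moves:
  plan:
    - [[0.0045, 0.189, 0, 0, 0, 0, 1], [0.0045, 0.189, 0, 0, 0, 0, 1], [0.0045, 0.189, 0, 0, 0, 0, 1], [0.0045, 0.189, 0, 0, 0, 0, 1], [0.0045, 0.189, 0, 0, 0, 0, 1], [0.0045, 0.189, 0, 0, 0, 0, 1], [0, 0, 0, 0, 0, 0, 1], [0, 0, 0, 0, 0, 0, 1]]

```text
t: 7.13
position: [419.4, 312.1, 112.4]
tcp_rot: [-0.0, -0.045, 0.999, -0.0]
force: [-0.2, -0.7, -0.8]
width: 0.205
gripper_force: 39.3
```

```bash
python3 -c "
from h import *
togo([422,309.5,7],95)
c=optics.read_camera('wrist');save(c,'w4')
L=dict(a=(496.3,171.2,204),b=(464.6,216.8,149),c=(446.6,263.4,121),d=(433.9,310.5,104))
f=np.array(c['frame']).copy();th=np.radians(4.95);d=np.array([np.cos(th),np.sin(th)]);n=np.array([-d[1],d[0]])
for k,(x,y,l) in L.items():
    P=[[*(np.array([x,y])+s*d*l/2+w*n*22.5),9] for s,w in [(1,1),(1,-1),(-1,-1),(-1,1)]]
    cv2.polylines(f,[proj(c,P).round().astype(int)],True,(255,0,0),1)
save({'frame':f},'w4o')"
```

```text
pos [419.4 312.1 112.4] yang 95.17 tilt [-0. -0. -1.] turn 0.2 0.001 shift now [-0.0118 -0.0141  0.5269] shift after turn [-0.0117 -0.0141  0.5269] rows 2.5 0.0
```

View pics/w4o.png

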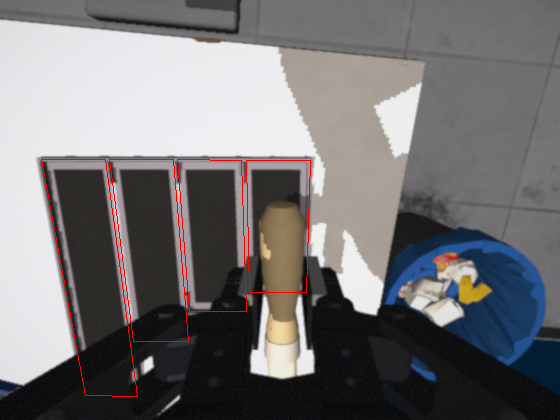

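The overlay matches the tray, with the lane centres within about 2 mm and the brush held over lane d. I'll lower it now.

Request:
apply_moves:
  plan:
    - [[-0.012, -0.014, 0.15, 0, 0, 0.001, 1], [0, 0, 0.15, 0, 0, 0, 1], [0, 0, 0.15, 0, 0, 0, 1], [0, 0, 0.05, 0, 0, 0, 1], [0, 0, 0.02, 0, 0, 0, 1], [0, 0, 0.007, 0, 0, 0, 1], [0, 0, 0, 0, 0, 0, 1], [0, 0, 0, 0, 0, 0, 1]]

```text
t: 7.85
position: [423.5, 308.5, 8.7]
tcp_rot: [0.001, -0.042, 0.999, 0.001]
force: [0.0, 0.5, -0.4]
width: 0.199
gripper_force: 39.3
```

Request:
apply_moves:
  plan:
    - [[0, 0, 0, 0, 0, 0, 0.5], [0, 0, 0, 0, 0, 0, 0.27], [0, 0, 0, 0, 0, 0, 0.27], [0, 0, 0, 0, 0, 0, 0.27], [0, 0, -0.02, 0, 0, 0, 0.27], [0, 0, -0.1, 0, 0, 0, 0.2], [0, 0, -0.2, 0, 0, 0, 0], [0, 0, -0.2, 0, 0, 0, -0.4]]

```text
t: 8.52
position: [421.7, 307.8, 111.3]
tcp_rot: [-0.001, -0.042, 0.999, -0.001]
force: [1.4, 0.1, 1.0]
width: 0.632
gripper_force: 0.0
```

```bash
cat >> h.py <<'E'
LN=dict(a=(496.3,171.2),b=(464.6,216.8),c=(446.6,263.4),d=(433.9,310.5))
def inlane(cam,t,k,z):
    c=optics.read_camera(cam);th=np.radians(4.95);d=np.array([np.cos(th),np.sin(th)]);n=np.array([-d[1],d[0]])
    for r in optics.trace(cam,t)[:3]:
        v,u=np.nonzero(r["pixels"])
        if len(u)<20: continue
        P=np.array([back(c,(a,b),z)[:2] for a,b in zip(u,v)])-LN[k]
        s=P@d;w=P@n;print(cam,t,round(r["score"],2),"along",s.min().round(1),s.max().round(1),"across",w.min().round(1),w.max().round(1))
    return c
E
python3 -c "
from h import *
inlane('top','brush','d',12.5)
inlane('wrist','brush','d',12.5)
d=np.radians(7.7)
look('top',['driver'])
"
```

```text
top brush 0.68 along 166.4 189.2 across -60.3 27.4
top brush 0.65 along -10.7 38.3 across -7.2 10.1
wrist brush 0.74 along -55.2 152.8 across -168.1 23.7
wrist brush 0.71 along -45.1 47.6 across -10.6 9.0
top driver 0.77 mean [423.3  36.2] mid [441.1  36.2] size [98.  27.7] ang 3.4 edge 265 277 256 296
top driver 0.39 mean [472.8 -43.5] mid [472.1 -44.6] size [ 20.5 127.6] ang -4.2 edge 298 308 237 289
```

```bash
python3 -c "
from h import *
togo([423.7,36.3,100],97.7)"
```

```text
pos [422.2 308.  110.1] yang 94.83 tilt [-0.001 -0.    -1.   ] turn -2.9 -0.0159 shift now [ 0.1068 -1.3543  0.0512] shift after turn [ 0.1744 -1.3473  0.0505] rows 6.5 0.4
```

Request:
apply_moves:
  plan:
    - [[0, 0, 0, 0, 0, -0.016, -0.4], [0.025, -0.1925, 0.007, 0, 0, 0, -0.4], [0.025, -0.1925, 0.007, 0, 0, 0, -0.4], [0.025, -0.1925, 0.007, 0, 0, 0, -0.4], [0.025, -0.1925, 0.007, 0, 0, 0, -0.4], [0.025, -0.1925, 0.007, 0, 0, 0, -0.4], [0.025, -0.1925, 0.007, 0, 0, 0, -0.4], [0.025, -0.1925, 0.007, 0, 0, 0, -0.4]]

```text
t: 9.48
position: [423.1, 34.8, 99.9]
tcp_rot: [-0.001, -0.067, 0.998, 0.0]
force: [1.0, 0.5, 0.2]
width: 0.704
gripper_force: 0.0
```

```bash
python3 -c "
from h import *
c=look('wrist',['driver']);save(c,'w5')
r=optics.trace('wrist','driver')[0];v,u=np.nonzero(r['pixels'])
P=np.array([back(c,(a,b),15)[:2] for a,b in zip(u,v)]);s=P[:,0]
for a,b in [(s.min(),s.min()+15),(s.min()+15,s.min()+30),(s.min()+30,s.min()+45),(s.min()+45,s.min()+60),(s.min()+60,s.max())]:
    q=P[(s>=a)&(s<b)];print(q.mean(0).round(1),np.ptp(q[:,1]).round(1))
togo([423.7,36.3,8],97.7)"
```

```text
wrist driver 0.96 mean [430.2  35.4] mid [448.   38.1] size [109.3  29. ] ang 8.7 edge 259 302 176 321
[401.3  32.4] 29.0
[415.2  33. ] 29.8
[430.2  35.1] 26.2
[445.4  37.4] 25.4
[474.1  41.2] 20.7
pos [423.5  34.1  99.9] yang 97.44 tilt [-0.002 -0.    -1.   ] turn -0.3 -0.0015 shift now [-0.0032  0.0106  0.4595] shift after turn [-0.0024  0.0107  0.4595] rows 2.2 0.0
```

View pics/w5.png

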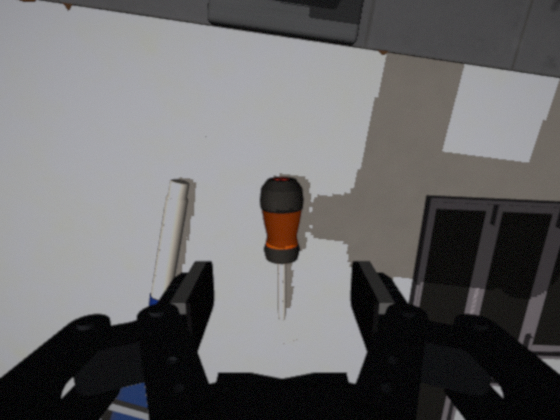

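The driver handle is centred between the fingers at about (281,215), with its middle at x≈423.

Request:
apply_moves:
  plan:
    - [[0, 0.001, 0.15, 0, 0, 0, -0.4], [0, 0, 0.15, 0, 0, 0, -0.4], [0, 0, 0.11, 0, 0, 0, -0.4], [0, 0, 0.05, 0, 0, 0, -0.4], [0, 0, 0.02, 0, 0, 0, -0.4], [0, 0, 0, 0, 0, 0, -0.4], [0, 0, 0, 0, 0, 0, 1], [0, 0, 0, 0, 0, 0, 1]]
  squeeze: 50

```text
t: 10.3
position: [424.8, 36.8, 6.4]
tcp_rot: [0.001, -0.067, 0.998, 0.0]
force: [0.1, -0.5, 0.0]
width: 0.435
gripper_force: 0.0
```

Request:
apply_moves:
  plan:
    - [[0, 0, 0, 0, 0, 0, 1], [0, 0, 0, 0, 0, 0, 1], [0, 0, 0, 0, 0, 0, 1], [0, 0, 0, 0, 0, 0, 1], [0, 0, -0.03, 0, 0, 0, 1], [0, 0, -0.15, 0, 0, 0, 1], [0, 0, -0.2, 0, 0, 0, 1], [0, 0, -0.15, 0, 0, 0, 1]]

```text
t: 10.97
position: [424.1, 36.6, 114.4]
tcp_rot: [0.001, -0.067, 0.998, -0.0]
force: [0.9, 0.2, 0.8]
width: 0.326
gripper_force: 49.5
```

```bash
python3 -c "
from h import *
th=np.radians(4.95);g=np.array(LN['c'])-24*np.array([np.cos(th),np.sin(th)]);print(g)
look('wrist',['driver'])
togo([*g,110],95)"
```

```text
[422.68951096 261.32912722]
wrist driver 0.74 mean [456.9 -41.2] mid [458.9 -41. ] size [ 16.8 109.8] ang -6.7 edge 152 192 172 309
wrist driver 0.61 mean [479.   44.1] mid [494.3  47.2] size [147.3  54.6] ang 9.4 edge 245 318 209 378
pos [426.2  36.6 117.2] yang 97.71 tilt [ 0.008  0.    -1.   ] turn 2.7 0.015 shift now [-0.1329  1.1157  0.0361] shift after turn [-0.0804  1.1207  0.0361] rows 5.4 0.4
```

Request:
apply_moves:
  plan:
    - [[0, 0, 0, 0, 0, 0.015, 1], [-0.0134, 0.187, 0, 0, 0, 0, 1], [-0.0134, 0.187, 0, 0, 0, 0, 1], [-0.0134, 0.187, 0, 0, 0, 0, 1], [-0.0134, 0.187, 0, 0, 0, 0, 1], [-0.0134, 0.187, 0, 0, 0, 0, 1], [-0.0134, 0.187, 0, 0, 0, 0, 1], [0, 0, 0, 0, 0, 0, 1]]

```text
t: 11.73
position: [419.7, 266.3, 111.0]
tcp_rot: [-0.0, -0.045, 0.999, 0.001]
force: [1.2, -0.3, -1.0]
width: 0.327
gripper_force: 49.7
```

```bash
python3 -c "
from h import *
c=optics.read_camera('wrist');save(c,'w6')
togo([422.7,261.3,8],95)"
```

```text
pos [419.8 263.9 110.8] yang 95.22 tilt [-0.001 -0.    -1.   ] turn 0.2 0.0012 shift now [-0.0137 -0.0145  0.5138] shift after turn [-0.0134 -0.0144  0.5139] rows 2.5 0.0
```

View pics/w6.png

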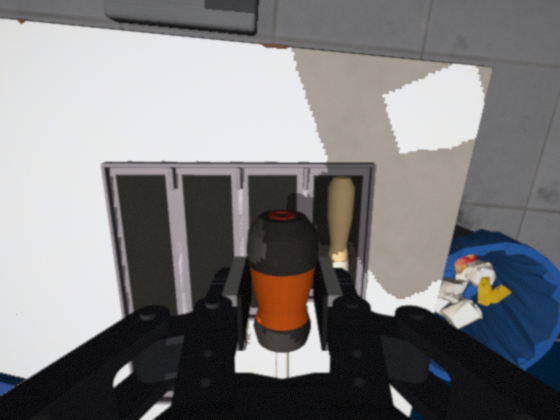

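The brush lies in lane d, and the driver is held over lane c at about (282,280).

Request:
apply_moves:
  plan:
    - [[-0.012, -0.013, 0.15, 0, 0, 0.001, 1], [0, 0, 0.15, 0, 0, 0, 1], [0, 0, 0.13, 0, 0, 0, 1], [0, 0, 0.05, 0, 0, 0, 1], [0, 0, 0.02, 0, 0, 0, 1], [0, 0, 0.013, 0, 0, 0, 1], [0, 0, 0, 0, 0, 0, 1], [0, 0, 0, 0, 0, 0, 1]]

```text
t: 12.45
position: [424.0, 259.2, 10.1]
tcp_rot: [0.001, -0.042, 0.999, 0.0]
force: [0.1, -1.1, -0.1]
width: 0.325
gripper_force: 49.7
```

Request:
apply_moves:
  plan:
    - [[0, 0, 0, 0, 0, 0, 0.2], [0, 0, 0, 0, 0, 0, 0.16], [0, 0, 0, 0, 0, 0, 0.16], [0, 0, 0, 0, 0, 0, 0.16], [0, 0, -0.02, 0, 0, 0, 0.16], [0, 0, -0.1, 0, 0, 0, 0.16], [0, 0, -0.2, 0, 0, 0, 0.1], [0, 0, -0.2, 0, 0, 0, -0.2]]

```text
t: 13.12
position: [422.2, 258.7, 113.1]
tcp_rot: [-0.001, -0.042, 0.999, -0.001]
force: [0.3, -0.7, 0.4]
width: 0.576
gripper_force: 0.0
```

```bash
python3 -c "
from h import *
inlane('top','driver','c',18)
inlane('wrist','driver','c',18)
inlane('wrist','brush','d',12.5)
look('top',['marker'])
togo([475,-44.3,100],84.6)
"
```

```text
top driver 0.67 along -62.5 142.8 across -123.1 67.1
top driver 0.52 along -19.2 44.7 across -12.3 4.9
wrist driver 0.83 along -54.3 53.5 across -16.8 12.5
wrist brush 0.87 along -45.1 45.6 across -10.7 8.9
top marker 0.64 mean [472.7 -43.7] mid [471.8 -44.2] size [ 18.2 133.2] ang -6.2 edge 298 308 236 290
top marker 0.4 mean [442.8 261. ] mid [455.4 265.1] size [59.6 12.3] ang 16.7 edge 176 182 258 282
pos [422.6 258.9 111.3] yang 94.83 tilt [-0.002 -0.001 -1.   ] turn 10.2 0.0568 shift now [-0.1334 -1.5325  0.0577] shift after turn [-0.4034 -1.4845  0.0566] rows 7.4 1.4
```

Request:
apply_moves:
  plan:
    - [[0, 0, 0, 0, 0, 0.0284, -0.2], [0, 0, 0, 0, 0, 0.0284, -0.2], [-0.0505, -0.1855, 0.007, 0, 0, 0, -0.2], [-0.0505, -0.1855, 0.007, 0, 0, 0, -0.2], [-0.0505, -0.1855, 0.007, 0, 0, 0, -0.2], [-0.0505, -0.1855, 0.007, 0, 0, 0, -0.2], [-0.0505, -0.1855, 0.007, 0, 0, 0, -0.2], [-0.0505, -0.1855, 0.007, 0, 0, 0, -0.2]]

```text
t: 14.18
position: [462.0, 30.0, 103.3]
tcp_rot: [-0.001, 0.047, 0.999, -0.0]
force: [0.9, -0.1, -1.1]
width: 0.599
gripper_force: 0.0
```

Request:
apply_moves:
  plan:
    - [[-0.0505, -0.1855, 0.007, 0, 0, 0, -0.2], [-0.0505, -0.1855, 0.007, 0, 0, 0, -0.2], [0, 0, 0, 0, 0, 0, -0.2], [0, 0, 0, 0, 0, 0, -0.2], [0, 0, 0, 0, 0, 0, -0.2], [0, 0, 0, 0, 0, 0, -0.2], [0, 0, 0, 0, 0, 0, -0.2], [0, 0, 0, 0, 0, 0, -0.2]]

```text
t: 14.85
position: [475.6, -42.9, 101.3]
tcp_rot: [0.0, 0.046, 0.999, 0.0]
force: [-0.6, 0.0, 1.1]
width: 0.6
gripper_force: 0.0
```

```bash
python3 -c "
from h import *
c=look('wrist',['marker']);save(c,'w7')
togo([475,-44.3,3],84.6)"
```

```text
wrist marker 0.85 mean [470.3 -44.4] mid [475.8 -45. ] size [ 16.  137.1] ang -6.0 edge 267 290 115 302
pos [475.6 -43.2 101.4] yang 84.67 tilt [ 0.  0. -1.] turn 0.1 0.0004 shift now [ 0.0027 -0.0057  0.4918] shift after turn [ 0.0027 -0.0057  0.4918] rows 2.4 0.0
```

View pics/w7.png

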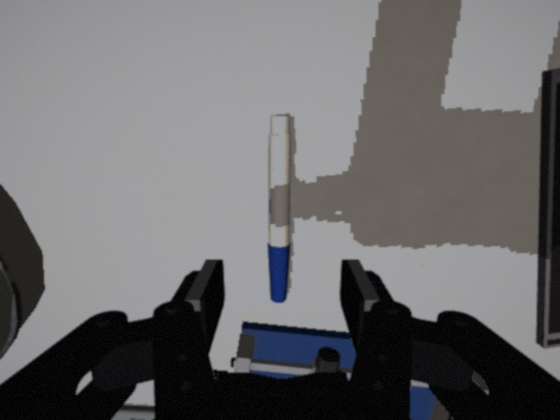

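The marker is centred at (280,207), and the vice edge is clear. I'll descend and grip.

Request:
apply_moves:
  plan:
    - [[0, -0.008, 0.15, 0, 0, 0, -0.2], [0, 0, 0.15, 0, 0, 0, -0.2], [0, 0, 0.12, 0, 0, 0, -0.2], [0, 0, 0.05, 0, 0, 0, -0.2], [0, 0, 0.024, 0, 0, 0, -0.2], [0, 0, 0, 0, 0, 0, -0.2], [0, 0, 0, 0, 0, 0, 1], [0, 0, 0, 0, 0, 0, 1]]
  squeeze: 30

```text
t: 15.62
position: [476.4, -45.6, 4.1]
tcp_rot: [0.001, 0.047, 0.999, -0.0]
force: [0.3, 0.6, -0.1]
width: 0.327
gripper_force: 0.0
```

Request:
apply_moves:
  plan:
    - [[0, 0, 0, 0, 0, 0, 1], [0, 0, 0, 0, 0, 0, 1], [0, 0, 0, 0, 0, 0, 1], [0, 0, 0, 0, 0, 0, 1], [0, 0, -0.03, 0, 0, 0, 1], [0, 0, -0.15, 0, 0, 0, 1], [0, 0, -0.2, 0, 0, 0, 1], [0, 0, -0.15, 0, 0, 0, 1]]

```text
t: 16.28
position: [475.5, -45.5, 111.7]
tcp_rot: [0.001, 0.047, 0.999, -0.0]
force: [1.2, 0.3, 1.2]
width: 0.167
gripper_force: 29.4
```

```bash
python3 -c "
from h import *
look('wrist',['marker'])
togo([464.6,216.8,105],95)"
```

```text
wrist marker 0.75 mean [504.1 -48. ] mid [515.1 -48.8] size [ 28.5 215.2] ang -5.8 edge 263 301 115 377
pos [477.7 -45.8 114.9] yang 84.61 tilt [ 0.008 -0.001 -1.   ] turn -10.4 -0.0577 shift now [0.189  1.3012 0.0472] shift after turn [-0.0492  1.3139  0.0494] rows 6.3 1.5
```

Request:
apply_moves:
  plan:
    - [[0, 0, 0, 0, 0, -0.029, 1], [0, 0, 0, 0, 0, -0.029, 1], [-0.0085, 0.188, 0, 0, 0, 0, 1], [-0.0085, 0.188, 0, 0, 0, 0, 1], [-0.0085, 0.188, 0, 0, 0, 0, 1], [-0.0085, 0.188, 0, 0, 0, 0, 1], [-0.0085, 0.188, 0, 0, 0, 0, 1], [-0.0085, 0.188, 0, 0, 0, 0, 1]]

```text
t: 17.05
position: [465.3, 181.9, 109.0]
tcp_rot: [0.0, -0.044, 0.999, 0.0]
force: [0.0, 0.7, 0.7]
width: 0.168
gripper_force: 29.5
```

Request:
apply_moves:
  plan:
    - [[-0.0085, 0.188, 0, 0, 0, 0, 1], [0, 0, 0, 0, 0, 0, 1], [0, 0, 0, 0, 0, 0, 1], [0, 0, 0, 0, 0, 0, 1], [0, 0, 0, 0, 0, 0, 1], [0, 0, 0, 0, 0, 0, 1], [0, 0, 0, 0, 0, 0, 1], [0, 0, 0, 0, 0, 0, 1]]

```text
t: 17.72
position: [464.4, 217.0, 108.6]
tcp_rot: [0.0, -0.043, 0.999, 0.0]
force: [0.4, 0.9, -0.8]
width: 0.166
gripper_force: 29.5
```

```bash
python3 -c "
from h import *
togo([464.6,216.8,7],95)
c=look('wrist',['marker']);save(c,'w8')"
```

```text
pos [464.4 217.  108.6] yang 94.97 tilt [ 0.  0. -1.] turn -0.0 -0.0001 shift now [-0.0007 -0.0011  0.5081] shift after turn [-0.0008 -0.0011  0.5081] rows 2.4 0.0
wrist marker 0.71 mean [490.8 219.4] mid [502.  220.8] size [213.   28.1] ang 4.4 edge 263 301 114 377
```

View pics/w8.png

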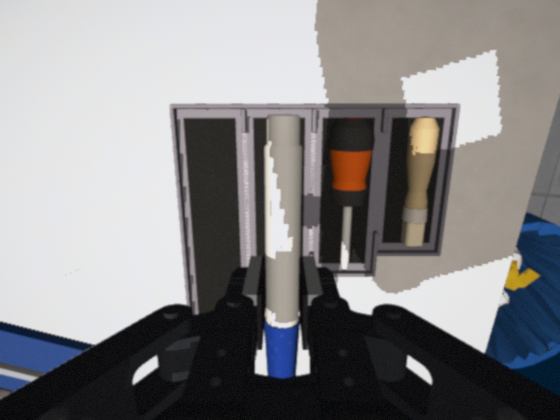

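The driver and brush lie in lanes c and d. The marker is held over lane b at (283,210), so I'll lower it.

Request:
apply_moves:
  plan:
    - [[0, 0, 0.15, 0, 0, 0, 1], [0, 0, 0.15, 0, 0, 0, 1], [0, 0, 0.13, 0, 0, 0, 1], [0, 0, 0.05, 0, 0, 0, 1], [0, 0, 0.02, 0, 0, 0, 1], [0, 0, 0.009, 0, 0, 0, 1], [0, 0, 0, 0, 0, 0, 1], [0, 0, 0, 0, 0, 0, 1]]

```text
t: 18.48
position: [465.0, 218.0, 8.1]
tcp_rot: [0.001, -0.044, 0.999, 0.0]
force: [-1.0, 0.4, -0.3]
width: 0.168
gripper_force: 29.5
```

Request:
apply_moves:
  plan:
    - [[0, 0, 0, 0, 0, 0, 0.6], [0, 0, 0, 0, 0, 0, 0.4], [0, 0, 0, 0, 0, 0, 0.4], [0, 0, 0, 0, 0, 0, 0.4], [0, 0, -0.02, 0, 0, 0, 0.4], [0, 0, -0.1, 0, 0, 0, 0.4], [0, 0, -0.2, 0, 0, 0, 0.2], [0, 0, -0.2, 0, 0, 0, 0]]

```text
t: 19.15
position: [463.3, 217.3, 111.2]
tcp_rot: [-0.001, -0.044, 0.999, -0.0]
force: [0.8, 0.4, 0.2]
width: 0.496
gripper_force: 0.0
```

```bash
python3 -c "
from h import *
inlane('wrist','marker','b',11)
inlane('wrist','driver','c',18)
look('top',['pump'])
togo([560,-170,200],-8.9)
"
```

```text
wrist marker 0.58 along -68.3 68.8 across -7.2 9.2
wrist driver 0.64 along -53.2 51.8 across -17.2 12.9
top pump 0.94 mean [ 653.1 -232.1] mid [ 653.7 -231.7] size [190.7  22.5] ang 81.7 edge 342 419 180 195
pos [463.8 217.6 110. ] yang 95.04 tilt [-0.001 -0.    -1.   ] turn 103.9 0.5775 shift now [-0.3083 -1.9727 -0.4498] shift after turn [-1.84    0.775  -0.4502] rows 9.8 14.5
```

Request:
apply_moves:
  plan:
    - [[0, 0, -0.12, 0, 0, 0.0385, -0.2], [0, 0, -0.12, 0, 0, 0.0385, -0.2], [0, 0, -0.1, 0, 0, 0.0385, -0.2], [0, 0, -0.1, 0, 0, 0.0385, -0.2], [0, 0, 0, 0, 0, 0.0385, -0.2], [0, 0, 0, 0, 0, 0.0385, -0.2], [0, 0, 0, 0, 0, 0.0385, -0.2], [0, 0, 0, 0, 0, 0.0385, -0.2]]

```text
t: 20.12
position: [463.8, 217.6, 197.3]
tcp_rot: [-0.001, 0.428, 0.904, -0.001]
force: [0.2, 0.5, -0.6]
width: 0.597
gripper_force: 0.0
```

Request:
apply_moves:
  plan:
    - [[0, 0, 0, 0, 0, 0.0385, -0.2], [0, 0, 0, 0, 0, 0.0385, -0.2], [0, 0, 0, 0, 0, 0.0385, -0.2], [0, 0, 0, 0, 0, 0.0385, -0.2], [0, 0, 0, 0, 0, 0.0385, -0.2], [0, 0, 0, 0, 0, 0.0385, -0.2], [0, 0, 0, 0, 0, 0.0385, -0.2], [0, 0, 0, 0, 0, 0, -0.2]]

```text
t: 20.78
position: [463.9, 217.6, 197.3]
tcp_rot: [-0.0, 0.762, 0.648, -0.001]
force: [-0.7, 0.4, -0.9]
width: 0.602
gripper_force: 0.0
```

```bash
python3 -c "
from h import *
togo([653,-232,180],-8.7)"
```

```text
pos [463.9 217.6 197.3] yang -9.26 tilt [-0.002 -0.001 -1.   ] turn -0.6 -0.0031 shift now [-2.0662  1.2955  0.0865] shift after turn [-2.0789  1.2749  0.0865] rows 11.7 0.1
```

Request:
apply_moves:
  plan:
    - [[0, 0, 0, 0, 0, -0.003, -0.2], [-0.173, 0.1065, 0.007, 0, 0, 0, -0.2], [-0.173, 0.1065, 0.007, 0, 0, 0, -0.2], [-0.173, 0.1065, 0.007, 0, 0, 0, -0.2], [-0.173, 0.1065, 0.007, 0, 0, 0, -0.2], [-0.173, 0.1065, 0.007, 0, 0, 0, -0.2], [-0.173, 0.1065, 0.007, 0, 0, 0, -0.2], [-0.173, 0.1065, 0.007, 0, 0, 0, -0.2]]

```text
t: 21.45
position: [576.7, -45.7, 188.3]
tcp_rot: [-0.0, 0.755, 0.656, -0.0]
force: [0.9, 0.1, 0.7]
width: 0.6
gripper_force: 0.0
```

Request:
apply_moves:
  plan:
    - [[-0.173, 0.1065, 0.007, 0, 0, 0, -0.2], [-0.173, 0.1065, 0.007, 0, 0, 0, -0.2], [-0.173, 0.1065, 0.007, 0, 0, 0, -0.2], [-0.173, 0.1065, 0.007, 0, 0, 0, -0.2], [-0.173, 0.1065, 0.007, 0, 0, 0, -0.2], [0, 0, 0, 0, 0, 0, -0.2], [0, 0, 0, 0, 0, 0, -0.2], [0, 0, 0, 0, 0, 0, -0.2]]

```text
t: 22.12
position: [656.4, -230.1, 181.1]
tcp_rot: [-0.001, 0.756, 0.655, -0.0]
force: [-0.6, -0.0, -0.2]
width: 0.601
gripper_force: 0.0
```

```bash
python3 -c "
from h import *
togo([653,-237,28],-8.7)
c=look('wrist',['pump']);save(c,'w9')"
```

```text
pos [ 656.4 -230.1  181.1] yang -8.21 tilt [-0.001  0.001 -1.   ] turn 0.5 0.0027 shift now [-0.0371 -0.0109  0.7653] shift after turn [-0.0368 -0.0116  0.7653] rows 3.7 0.1
wrist pump 0.63 mean [ 656.  -228.1] mid [ 655.4 -232.4] size [190.9  21.2] ang 82.3 edge 268 293 83 302
```

View pics/w9.png

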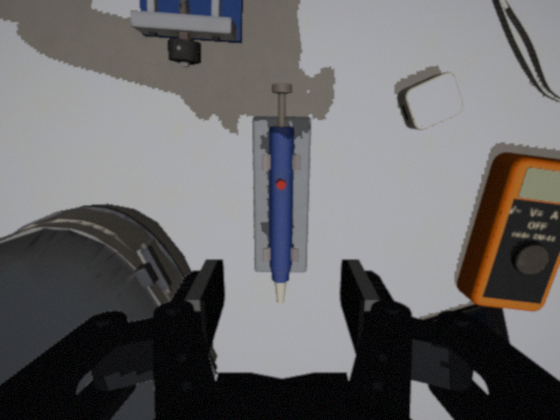

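```bash
python3 -c "
from h import *
c=optics.read_camera('wrist');f=np.array(c['frame'])
for uv in [(281,162),(281,254),(281,116),(281,271)]: print(uv,back(c,uv,40 if uv[1] in(162,254) else 8).round(1))
m=np.array([655.2,-232.2]);d=np.array([.139,.990])
for s in [-4.5,4.5]: print(s,(m+s*d).round(1))
a=f[100:320,210:360];save({'frame':cv2.resize(a,None,fx=2.7,fy=2.7,interpolation=cv2.INTER_CUBIC)},'w9c')"
```

```text
(281, 162) [ 661.  -197.4   40. ]
(281, 254) [ 649.4 -277.4   40. ]
(281, 116) [ 666.1 -161.8    8. ]
(281, 271) [ 644.8 -308.7    8. ]
-4.5 [ 654.6 -236.7]
4.5 [ 655.8 -227.7]
```

View pics/w9c.png

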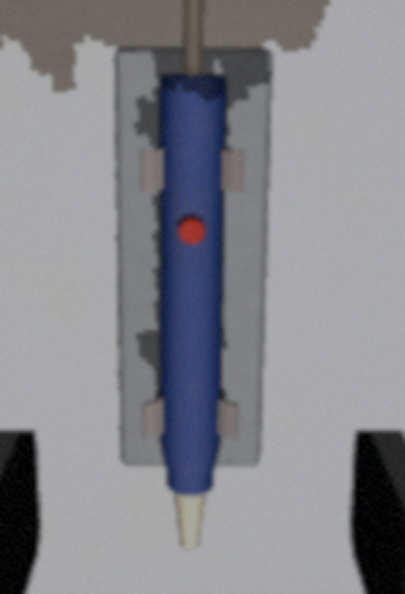

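The crop shows the pink clip pairs at full-image rows 163 and 256, so their midpoint is (655,-237). That puts the grip point toward the nozzle. The helmet edge is more than 25 mm clear.

Request:
apply_moves:
  plan:
    - [[-0.035, -0.003, 0.19, 0, 0, 0, -0.1], [0, 0, 0.2, 0, 0, 0, -0.1], [0, 0, 0.2, 0, 0, 0, -0.1], [0, 0, 0.1, 0, 0, 0, -0.1], [0, 0, 0.05, 0, 0, 0, -0.1], [0, 0, 0.03, 0, 0, 0, -0.1], [0, 0, 0, 0, 0, 0, -0.1], [0, 0, 0, 0, 0, 0, -0.1]]
  squeeze: 80

```text
t: 22.93
position: [655.9, -237.1, 29.9]
tcp_rot: [0.001, 0.757, 0.654, 0.001]
force: [0.4, -0.3, 0.5]
width: 0.55
gripper_force: 0.0
```

Request:
apply_moves:
  plan:
    - [[0, 0, 0, 0, 0, 0, 1], [0, 0, 0, 0, 0, 0, 1], [0, 0, 0, 0, 0, 0, 1], [0, 0, 0, 0, 0, 0, 1], [0, 0, 0, 0, 0, 0, 1], [0, 0, 0, 0, 0, 0, 1], [0, 0, 0, 0, 0, 0, 1], [0, 0, 0, 0, 0, 0, 1]]

```text
t: 23.6
position: [655.5, -237.4, 30.0]
tcp_rot: [0.001, 0.757, 0.654, 0.0]
force: [-4.9, 2.7, 10.9]
width: 0.208
gripper_force: 78.0
```

Request:
apply_moves:
  plan:
    - [[0, 0, 0, 0, 0, 0, 0.2], [0, 0, 0, 0, 0, 0, 0.2], [0, 0, 0.015, 0, 0, 0, 0.2], [0, 0, 0, 0, 0, 0, 0.2], [0, 0, 0, 0, 0, 0, 1], [0, 0, 0, 0, 0, 0, 1], [0, 0, 0, 0, 0, 0, 1], [0, 0, 0, 0, 0, 0, 1]]
  squeeze: 80

```text
t: 24.27
position: [654.9, -237.0, 25.0]
tcp_rot: [-0.0, 0.757, 0.654, -0.0]
force: [-4.2, 1.3, 4.6]
width: 0.208
gripper_force: 78.2
```

Request:
apply_moves:
  plan:
    - [[0, 0, -0.01, 0, 0, 0, 1], [0, 0, -0.015, 0, 0, 0, 1], [0, 0, -0.02, 0, 0, 0, 1], [0, 0, -0.03, 0, 0, 0, 1], [0, 0, -0.05, 0, 0, 0, 1], [0, 0, -0.1, 0, 0, 0, 1], [0, 0, -0.1, 0, 0, 0, 1], [0, 0, 0, 0, 0, 0, 1]]

```text
t: 24.93
position: [657.1, -237.8, 96.3]
tcp_rot: [0.003, 0.757, 0.654, 0.002]
force: [0.8, -0.4, 0.3]
width: 0.211
gripper_force: 80.4
```

```bash
python3 -c "
from h import *
c=look('wrist',['pump']);save(c,'w10')
togo([463.8,150,190],-85)"
```

```text
wrist pump 0.79 mean [ 659.1 -230.5] mid [ 658.7 -233. ] size [225.1  31.4] ang 81.6 edge 255 309 19 377
pos [ 655.8 -237.4   92.2] yang -8.36 tilt [ 0.003 -0.001 -1.   ] turn 76.6 0.4258 shift now [ 1.7764 -1.2302 -0.4945] shift after turn [-0.7877 -2.0133 -0.4892] rows 10.6 10.7
```

View pics/w10.png

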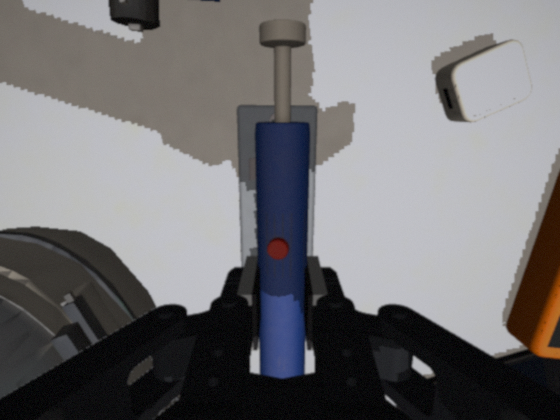

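The pump is out of the clips and held level, and the charger is untouched. I'll lift it, turn it and carry it over.

Request:
apply_moves:
  plan:
    - [[0, 0, -0.18, 0, 0, 0, 1], [0, 0, -0.18, 0, 0, 0, 1], [0, 0, -0.18, 0, 0, 0.0387, 1], [0, 0, 0, 0, 0, 0.0387, 1], [0, 0, 0, 0, 0, 0.0387, 1], [0, 0, 0, 0, 0, 0.0387, 1], [0, 0, 0, 0, 0, 0.0387, 1], [0, 0, 0, 0, 0, 0.0387, 1]]

```text
t: 25.7
position: [654.9, -237.0, 197.4]
tcp_rot: [-0.0, 0.941, 0.338, -0.0]
force: [-0.7, 0.2, -0.6]
width: 0.205
gripper_force: 80.3
```

Request:
apply_moves:
  plan:
    - [[0, 0, 0, 0, 0, 0.0387, 1], [0, 0, 0, 0, 0, 0.0387, 1], [0, 0, 0, 0, 0, 0.0387, 1], [0, 0, 0, 0, 0, 0.0387, 1], [0, 0, 0, 0, 0, 0.0387, 1], [0, 0, 0, 0, 0, 0, 1], [0, 0, 0, 0, 0, 0, 1], [0, 0, 0, 0, 0, 0, 1]]

```text
t: 26.37
position: [655.0, -237.1, 197.7]
tcp_rot: [-0.0, 0.999, 0.046, -0.0]
force: [-1.3, 0.1, -1.0]
width: 0.204
gripper_force: 80.4
```

```bash
python3 -c "
from h import *
togo([491.8,170.8,130],-85)"
```

```text
pos [ 655.  -237.1  197.7] yang -84.75 tilt [-0.  0. -1.] turn 0.3 0.0014 shift now [-0.6258 -2.1055  0.3389] shift after turn [-0.6352 -2.1027  0.3384] rows 10.7 0.0
```

Request:
apply_moves:
  plan:
    - [[-0.053, -0.175, 0, 0, 0, 0.001, 1], [-0.053, -0.175, 0, 0, 0, 0, 1], [-0.053, -0.175, 0, 0, 0, 0, 1], [-0.053, -0.175, 0, 0, 0, 0, 1], [-0.053, -0.175, 0, 0, 0, 0, 1], [-0.053, -0.175, 0, 0, 0, 0, 1], [-0.053, -0.175, 0, 0, 0, 0, 1], [-0.053, -0.175, 0, 0, 0, 0, 1]]

```text
t: 27.03
position: [545.9, 36.1, 198.0]
tcp_rot: [-0.0, 0.999, 0.044, 0.0]
force: [1.2, 0.6, -0.8]
width: 0.209
gripper_force: 80.4
```

Request:
apply_moves:
  plan:
    - [[-0.053, -0.175, 0, 0, 0, 0, 1], [-0.053, -0.175, 0, 0, 0, 0, 1], [-0.053, -0.175, 0, 0, 0, 0, 1], [-0.052, -0.178, 0, 0, 0, 0, 1], [0, 0, 0.2, 0, 0, 0, 1], [0, 0, 0.2, 0, 0, 0, 1], [0, 0, 0, 0, 0, 0, 1], [0, 0, 0, 0, 0, 0, 1]]

```text
t: 27.7
position: [492.2, 171.1, 117.2]
tcp_rot: [0.0, 0.999, 0.043, -0.002]
force: [0.5, -0.2, 0.1]
width: 0.207
gripper_force: 80.4
```

```bash
python3 -c "
from h import *
togo([491.8,170.8,6],-85)
c=look('wrist',['pump']);c2=optics.read_camera('side');save({'frame':np.hstack([np.array(c['frame'])[:,:],cv2.resize(np.array(c2['frame'])[150:260,180:360],(240,147)).__class__((420,240,3),np.uint8)*0+0]) if 0 else np.array(c['frame'])},'w11')
r=optics.trace('side','pump');print([(x['score'],np.round(np.array(x['extent'])*[560,420,560,420])) for x in r[:2]])"
```

```text
pos [492.2 171.1 117.2] yang -85.04 tilt [-0.003 -0.001 -1.   ] turn -0.0 -0.0002 shift now [-2.000e-04  8.000e-04  5.559e-01] shift after turn [-0.0019  0.0012  0.5559] rows 2.7 0.0
[(0.57, array([245., 161.,  60.,  11.]))]
```

View pics/w11.png

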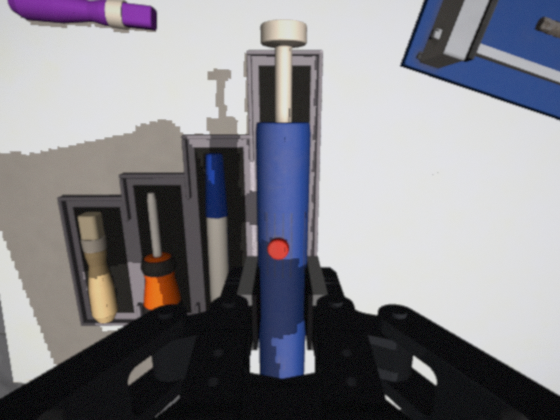

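Lanes b, c and d hold their tools, and the pump is held over lane a with its plunger at (283,33). I'll lower it.

Request:
apply_moves:
  plan:
    - [[0, 0, 0.15, 0, 0, 0, 1], [0, 0, 0.15, 0, 0, 0, 1], [0, 0, 0.15, 0, 0, 0, 1], [0, 0, 0.06, 0, 0, 0, 1], [0, 0, 0.03, 0, 0, 0, 1], [0, 0, 0.012, 0, 0, 0, 1], [0, 0, 0, 0, 0, 0, 1], [0, 0, 0, 0, 0, 0, 1]]

```text
t: 28.57
position: [494.0, 171.5, 9.3]
tcp_rot: [-0.0, 0.999, 0.042, 0.001]
force: [-1.0, 0.2, -0.9]
width: 0.208
gripper_force: 80.4
```

```bash
python3 -c "
from h import *
togo([491.8,170.8,6],-85);o=get_obs();print(o['force'],o['moment'])"
```

```text
pos [494.  171.5   9.3] yang -85.17 tilt [ 0.002  0.001 -1.   ] turn -0.2 -0.001 shift now [-0.0112  0.0027  0.0165] shift after turn [-0.0112  0.0027  0.0166] rows 0.1 0.0
[-0.97755075  0.18611436 -0.93134232] [ 0.01071781 -0.05415084 -0.01088135]
```

Request:
apply_moves:
  plan:
    - [[-0.008, 0, 0.008, 0, 0, 0, 1], [0, 0, 0.006, 0, 0, 0, 1], [0, 0, 0, 0, 0, 0, 1], [0, 0, 0, 0, 0, 0, 1], [0, 0, 0, 0, 0, 0, 1], [0, 0, 0, 0, 0, 0, 1], [0, 0, 0, 0, 0, 0, 1], [0, 0, 0, 0, 0, 0, 1]]

```text
t: 29.23
position: [491.4, 171.2, 4.7]
tcp_rot: [0.0, 0.999, 0.042, -0.0]
force: [-0.2, 0.6, -0.9]
width: 0.209
gripper_force: 80.4
```

Request:
apply_moves:
  plan:
    - [[0, 0, 0.004, 0, 0, 0, 1], [0, 0, 0.003, 0, 0, 0, 1], [0, 0, 0, 0, 0, 0, 1], [0, 0, 0, 0, 0, 0, 1], [0, 0, 0, 0, 0, 0, 1], [0, 0, 0, 0, 0, 0, 1], [0, 0, 0, 0, 0, 0, 1], [0, 0, 0, 0, 0, 0, 1]]

```text
t: 29.9
position: [491.4, 171.1, 3.4]
tcp_rot: [-0.0, 0.999, 0.042, 0.0]
force: [-2.2, -1.6, 5.1]
width: 0.207
gripper_force: 83.6
```

Light contact with the floor (5 N), so I'll release it.

Request:
apply_moves:
  plan:
    - [[0, 0, 0, 0, 0, 0, 0.5], [0, 0, 0, 0, 0, 0, 0.25], [0, 0, 0, 0, 0, 0, 0.25], [0, 0, 0, 0, 0, 0, 0.25], [0, 0, -0.02, 0, 0, 0, 0.25], [0, 0, -0.1, 0, 0, 0, 0.25], [0, 0, -0.2, 0, 0, 0, 0.25], [0, 0, -0.2, 0, 0, 0, 0]]

```text
t: 30.57
position: [490.5, 170.9, 107.8]
tcp_rot: [0.0, 0.999, 0.042, -0.001]
force: [0.6, 0.4, 0.6]
width: 0.489
gripper_force: 0.0
```

Request:
apply_moves:
  plan:
    - [[0, 0, -0.2, 0, 0, 0, 0], [0, 0, -0.2, 0, 0, 0, 0], [0, 0, 0, 0, 0, 0, 0], [0, 0, 0, 0, 0, 0, 0], [0, 0, 0, 0, 0, 0, 0], [0, 0, 0, 0, 0, 0, 0], [0, 0, 0, 0, 0, 0, 0], [0, 0, 0, 0, 0, 0, 0]]

```text
t: 31.23
position: [491.1, 171.0, 186.1]
tcp_rot: [0.0, 0.999, 0.042, -0.001]
force: [-0.2, -0.1, -0.6]
width: 0.498
gripper_force: 0.0
```

```bash
python3 -c "
from h import *
for t,k,z in [('pump','a',13.2),('marker','b',11),('driver','c',18),('brush','d',12.5)]: c=inlane('wrist',t,k,z)
save(c,'w12')"
```

```text
wrist pump 0.69 along -95.0 95.5 across -9.6 12.1
wrist marker 0.64 along -69.5 66.6 across -6.5 9.8
wrist marker 0.3 along -74.0 134.7 across -74.4 118.7
wrist driver 0.94 along -56.2 53.7 across -16.8 13.5
wrist driver 0.67 along -56.1 147.2 across -121.8 66.9
wrist brush 0.87 along 168.4 192.5 across -64.2 28.9
wrist brush 0.76 along -46.0 44.6 across -10.5 10.1
wrist brush 0.74 along -44.0 145.6 across -153.5 -132.7
```

View pics/w12.png

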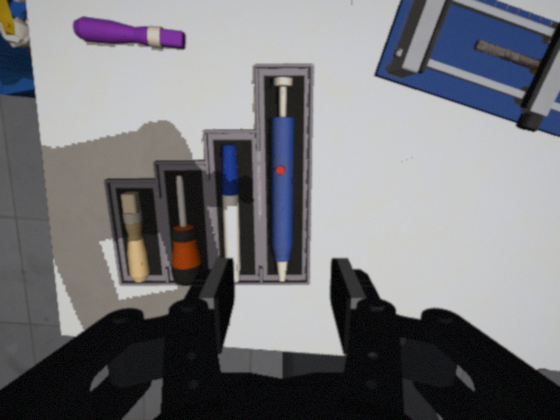

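All four tools lie inside their lanes: pump (283,180), marker (230,215), driver (183,230) and brush (135,237). The measured extents leave more than 4 mm clear at each end, so I'm handing in.

```bash
python3 -c "
from bench import workorder
print(workorder.finish_job())"
```

```text
the job is handed in; nothing more can be done
None
```

I handed the job in at about 31 s: the brush is in lane d, the screwdriver in c, the marker in b and the solder sucker in a, all lying inside their lanes, and I didn't touch the tape or charger.

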